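Roll test on the school-lab ramp

ROBOT

A 6-joint arm with a two-finger parallel gripper is mounted at the origin on the work surface. World frame = base frame: x ahead of the robot, y to its left, z up, the work surface at z = 0. Lengths are in m, angles in rad, forces in N, time in s.
With the tool pointing down it reaches from about 0.375 to 0.9 m from the base axis. Payload 3.1 kg.
Tool frame: the origin (TCP) lies between the finger pads; the fingertips stand 17 mm ahead of it and the grasp point (between the pads) lies 2 mm behind it; z points along the fingers, y is the line along which they close (so a half turn about z gives the same grasp; the last joint's range is limited). The gripper opens to 85 mm and grips with 20 to 120 N. Pads are 22 mm wide; open, the fingers measure 114 mm over their backs; the gripper's body (76 mm by 85 mm) begins 54 mm behind the grasp point. The pads swing forward as they close: fully open they stand 13 mm farther back than shut.
Start: joints at [1.155, 0.527, 1.433, -0, 1.181, -0.178], TCP at [0.147, 0.607, 0.248] pointing down, gripper open.
Joint ranges: [-3.08, 3.08], [-0.75, 2.2], [0.22, 2.44], [-1.43, 4.57], [0, 2.65], [-2.85, 2.85]. Speed limits (rad/s): [2.79, 2.79, 3.14, 3.14, 3.14, 3.14].

INTERFACE

Orientations are given as a unit quaternion [x, y, z, w].
In Python, from station import sense, vision, order gives the robot as it stands.
- The arm moves only by the shell command python3 -m crank 'ROWS' [OPENING] [FORCE]. ROWS is JSON, a list of rows, each an object with "dp": the shift along the world's x, y, z in units of 30 mm (1.0 is 30 mm), a list of three; "angular": the turn, a rotation vector about the world's x, y, z in degrees, a list of three. In form: [{"dp": [dx, dy, dz], "angular": [ax, ay, az]}, ...]. A call has 1 to 20 rows; each row shifts and turns the commanded pose from where the row before left it; what a row does not reach is not made up. A row lasts 1/10 s, in which the tool goes at most 50 mm and 8.59 degrees, less where a joint would pass 70% of its speed; a pose out of reach is approached as far as the arm can. A call is refused whole if a number of a shift passes 1 or a number of a turn 8.59, either way. A call with a gripper value outside its range is refused whole. OPENING is the closure, from 0 (fully open) to 1 (shut), set as the call begins (- or left out, the last holds). The fingers move at their own pace and stop on an object; FORCE is the grip in N (left out, the last holds). Time passes only in rows, so rows that do not move let the fingers close. It gives the time, the measured TCP pose, the force, the opening and the grip force at its end, in the units of the state.
- sense(): the state, without advancing time (a new reading comes with each control period).
- vision.snapshot(name): name is "side" or "top" or "wrist"; returns a dict with "image" (384x512x3 uint8, blue, green, red), "range_z" (384x512 float32, m along the optical axis (not along the pixel's ray), 0 where there is no reading), "mtx" (3x3 intrinsics, pixels), "pose" (4x4, takes a point from camera to world coordinates); the wrist camera has in their place "mount" (4x4, takes a point from camera to tool coordinates, whose origin is the TCP and whose axes are the flange's). Camera axes: x right, y down, z forward; pixel columns grow to the right and rows downward; lengths in m; the calibration is good to about 2 mm. A picture is of the moment at which its call begins: read the wrist's pose just before it.
- order.sign_off(): hands the job in; it is judged then, once.
The state is a dict: "t": time; "q": joint angles; "qd": joint speeds; "tau": joint torques, N m; "tcp_pos": TCP position; "tool_rot": TCP orientation; "force": force on the tool from outside, world axes, zero at the start; "ft_torque": the same for the moment, N m; "finger_gap": opening from 0.0 (shut) to 1.0 (fully open); "gripper_force": force on a finger pad.
Only numpy, scipy, OpenCV 4.12 (cv2) and the standard library are available. Lean on these libraries where they do the work, as an engineer would, in place of code of your own. Each camera call takes 0.05 s, during which the arm holds its last target. There are 200 camera calls.

TASK

Sort the two metal samples by the ramp test. The aluminium hex bar lying on the ramp did not roll, so lift it off and put it in the blue bin. Then set the round brass rod gently across the upper half of the ramp, on the blue band, and let go so that it rolls down by itself into the catch trough at the foot; drop neither piece from a height.

Things in the scene. Friction and masses are not known exactly. Their poses are not given: they have to be found in the camera images.
- ramp: Plywood ramp, fixed. Origin on the bench under mid-lane; +y level uphill, x across the lane, z up. Lane x -75 to 75 mm, y -130 (foot) to 130 (top), between guides 9 mm proud; surface 45 + 0.1405 y mm above the bench (8 degrees). Trough at the foot: y -130 to -188, cork floor 5 mm up, 45 mm end and side walls. Blue band over the lane at y 58 to 82; a rod laid along x rolls down to -y
- rod_center (a point): Centre of the round brass rod: solid cylinder, 28 mm diameter, 80 mm long, about 0.42 kg, x axis along its length. Starts lying on the bench beside the ramp (centre 14 mm above the bench). Rolls freely
- hex_center (a point): Centre of the aluminium hex bar: 28 mm across flats, 32 across corners, 80 long, about 0.15 kg, x axis along its length. Starts at rest across the lane at mid-ramp (ramp y = 0), length along the ramp's x, a flat down, corners facing up- and downhill (32 mm to grasp), centre 14 mm above the lane. Friction holds it; it does not roll
- bin: Fixed blue open bin for pieces that do not roll, at the other side of the ramp from the rod: 150 x 150 mm outside, 45 mm high, walls and floor 4 mm. Origin at the centre of its underside, x and y along its sides, z up.
Mind the look-alikes: they are no part of the job. Leave any purple or red look-alike of the part that bears rod_center alone.

How it is judged:
By the outcome, as a careful person would: the job done as asked, in the order asked, and still so for the second after the job is handed in, with the robot touching nothing.
It also fails if it takes over 64 s, if anything falls off the work surface, if the arm or the gripper's body presses on something with over 40 N, if the wrist force passes 120 N, or if a joint passes its speed limit or range.

## Working session

There is one attempt and no reset: what is moved stays moved. The work goes in short steps, Python scripts to look and compute and a shell command to move; the robot and the scene stay as the last step left them, time stands still between calls to the robot, and variables do not carry over. Pictures are saved under pics/ and viewed, at most 10 in all, crops included, and the job is handed in when it is done.

```bash
mkdir -p pics; python3 - <<'E'
from station import sense, vision
import cv2, numpy as np, pickle
s=sense(); print(s['t'],s['tcp_pos'],s['tool_rot'],s['finger_gap'])
a=vision.snapshot('top'); b=vision.snapshot('side')
pickle.dump((a,b),open('s0.pkl','wb'))
for n,d in(('top',a),('side',b)):
    cv2.imwrite(f'pics/{n}0.png',d['image']); print(n,d['mtx'],d['pose'])
E
```

```text
0.0 [0.14690578 0.60679286 0.24734451] [ 1.18612665e-01  9.92940016e-01 -1.03081071e-03 -3.13667941e-04] 1.0011531018344892
top [[443.56398047   0.         252.4407407 ]
 [  0.         443.56398047 198.99493634]
 [  0.           0.           1.        ]] [[-0.00615648 -0.99641259  0.08440413  0.38873913]
 [-0.99995937  0.00669021  0.00604211  0.02847409]
 [-0.00658512 -0.0843635  -0.99641329  1.24028117]
 [ 0.          0.          0.          1.        ]]
side [[418.17951669   0.         259.39951935]
 [  0.         418.17951669 192.45782766]
 [  0.           0.           1.        ]] [[ 0.87116975 -0.35606014  0.33805983  0.15224821]
 [-0.49057095 -0.6030765   0.62899832 -0.60621645]
 [-0.02008528 -0.71380664 -0.70005476  0.79267607]
 [ 0.          0.          0.          1.        ]]
```

View pics/top0.png

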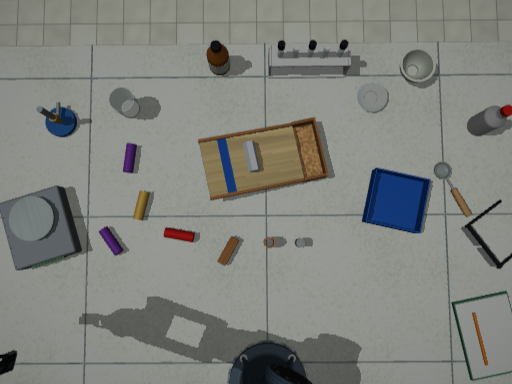

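View pics/side0.png

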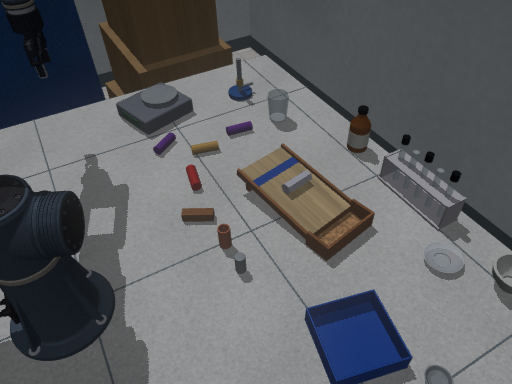

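Top view: the brass-coloured cylinder at (142,205) is the candidate rod. Look-alikes are purple at (130,158) and (111,240), red at (179,235), a brown block at (229,250), and small stubs at (269,242) and (302,242). The hex bar is at (252,156), the blue band at (226,165), the trough at (309,150) and the bin at (397,200). By the description I choose the yellow brass piece and check it in a crop.

```bash
cat > h.py <<'E'
import cv2, numpy as np
def cast(d,uv,z,P=None):
    P=d['pose'] if P is None else P
    uv=np.atleast_2d(uv).astype(float)
    r=np.c_[uv,np.ones(len(uv))]@np.linalg.inv(d['mtx']).T@P[:3,:3].T
    z=np.broadcast_to(z,len(uv))
    return P[:3,3]+r*((z-P[2,3])/r[:,2])[:,None]
def mask(img,lo,hi): return cv2.inRange(cv2.cvtColor(img,cv2.COLOR_BGR2HSV),lo,hi)
def blobs(m,amin=60):
    cs,_=cv2.findContours(m,cv2.RETR_EXTERNAL,cv2.CHAIN_APPROX_NONE)
    return sorted([c for c in cs if cv2.contourArea(c)>amin],key=cv2.contourArea,reverse=True)
E
python3 - <<'E'
import pickle; from h import *
a,b=pickle.load(open('s0.pkl','rb')); im=a['image']
def rect(c,z,n):
    w=cast(a,c[:,0,:],z)[:,:2]; (cx,cy),sz,an=cv2.minAreaRect((w*1000).astype(np.float32))
    p=cv2.boxPoints(((cx,cy),sz,an)); e=max((p[1]-p[0],p[2]-p[1]),key=np.linalg.norm)
    print(n,np.round([cx,cy]),np.round(sz),'long axis dir deg',round(np.degrees(np.arctan2(e[1],e[0])),1),'px',c[:,0].mean(0).round())
for c in blobs(mask(im,(105,120,60),(130,255,255))): rect(c,0.045 if c[:,0,0].mean()>300 else .055,'blue')
for c in blobs(mask(im,(12,90,70),(30,255,255))): rect(c,.014,'yel')
g=mask(im,(0,0,120),(180,40,255)); g2=np.zeros_like(g); g2[135:178,238:266]=g[135:178,238:266]
for c in blobs(g2): rect(c,.073,'hex')
cv2.imwrite('pics/crop.png',cv2.resize(im[125:275,85:345],None,fx=3,fy=3,interpolation=cv2.INTER_CUBIC))
E
```

```text
blue [ 484. -355.] [151. 151.] long axis dir deg 77.0 px [398. 200.]
blue [703. 557.] [72. 78.] long axis dir deg -53.6 px [ 60. 122.]
blue [582. 105.] [148.  23.] long axis dir deg 11.8 px [226. 165.]
yel [609.   7.] [174. 336.] long axis dir deg -79.0 px [262. 158.]
yel [351. 105.] [24. 79.] long axis dir deg -29.0 px [228. 250.]
yel [479. 347.] [24. 79.] long axis dir deg -13.3 px [140. 205.]
yel [ 480. -540.] [83. 19.] long axis dir deg 28.7 px [461. 202.]
yel [ 112. -574.] [138.   9.] long axis dir deg 11.6 px [479. 338.]
hex [605.  42.] [79. 26.] long axis dir deg 11.7 px [250. 155.]
```

View pics/crop.png

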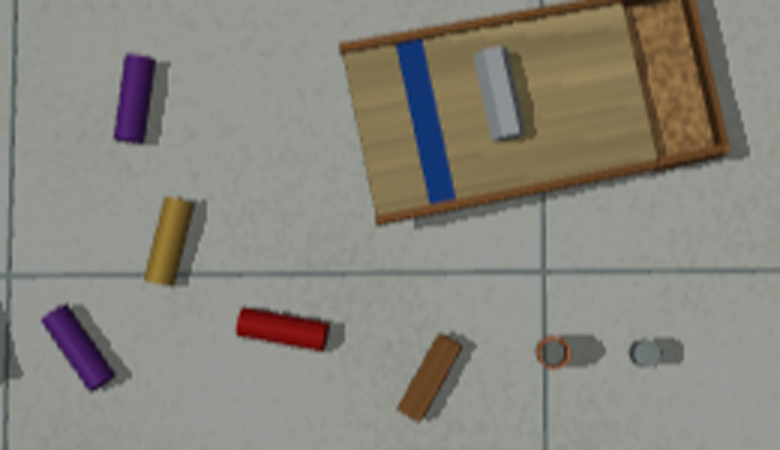

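The crop shows a smooth brass cylinder at crop (170,240), distinct from the flat wooden block at (430,377), so it is the rod. The grey hex bar lies across the lane at crop (500,93). I'm going above the hex bar.

```bash
python3 -m crank '[{"dp":[0.76,-0.94,-0.05],"angular":[0,0,1.26]},{"dp":[0.76,-0.94,-0.05],"angular":[0,0,1.26]},{"dp":[0.76,-0.94,-0.05],"angular":[0,0,1.26]},{"dp":[0.76,-0.94,-0.05],"angular":[0,0,1.26]},{"dp":[0.76,-0.94,-0.05],"angular":[0,0,1.26]},{"dp":[0.76,-0.94,-0.05],"angular":[0,0,1.26]},{"dp":[0.76,-0.94,-0.05],"angular":[0,0,1.26]},{"dp":[0.76,-0.94,-0.05],"angular":[0,0,1.26]},{"dp":[0.76,-0.94,-0.05],"angular":[0,0,1.26]},{"dp":[0.76,-0.94,-0.05],"angular":[0,0,1.26]},{"dp":[0.76,-0.94,-0.05],"angular":[0,0,1.26]},{"dp":[0.76,-0.94,-0.05],"angular":[0,0,1.26]},{"dp":[0.76,-0.94,-0.05],"angular":[0,0,1.26]},{"dp":[0.76,-0.94,-0.05],"angular":[0,0,1.26]},{"dp":[0.76,-0.94,-0.05],"angular":[0,0,1.26]},{"dp":[0.76,-0.94,-0.05],"angular":[0,0,1.26]},{"dp":[0.76,-0.94,-0.05],"angular":[0,0,1.26]},{"dp":[0.76,-0.94,-0.05],"angular":[0,0,1.26]},{"dp":[0.76,-0.94,-0.05],"angular":[0,0,1.26]},{"dp":[0.76,-0.94,-0.05],"angular":[0,0,1.26]}]' 0
python3 -m crank '[{"dp":[0,0,0],"angular":[0,0,0]},{"dp":[0,0,0],"angular":[0,0,0]}]'
cat >> h.py <<'E'
from scipy.spatial.transform import Rotation as R
def wrist(save=None):
    from station import sense, vision
    s=sense(); d=vision.snapshot('wrist')
    T=np.eye(4); T[:3,:3]=R.from_quat(s['tool_rot']).as_matrix(); T[:3,3]=s['tcp_pos']
    d['pose']=T@d['mount']
    if save: cv2.imwrite('pics/'+save,d['image'])
    ty=T[:3,1]; print('t',s['t'],'tcp',np.round(s['tcp_pos']*1000,1),'tool y deg',np.degrees(np.arctan2(ty[1],ty[0])).round(1),'tool z',T[:3,2].round(3),'gap',round(s['finger_gap'],3))
    return d
def rect(d,c,z,n):
    w=cast(d,c[:,0,:],z)[:,:2]; (cx,cy),sz,an=cv2.minAreaRect((w*1000).astype(np.float32))
    p=cv2.boxPoints(((cx,cy),sz,an)); e=max((p[1]-p[0],p[2]-p[1]),key=np.linalg.norm)
    print(n,np.round([cx,cy],1),np.round(sz,1),'axis deg',round(np.degrees(np.arctan2(e[1],e[0])),1),'px',c[:,0].mean(0).round())
E
python3 - <<'E'
from h import *; import pickle
d=wrist('w1.png'); pickle.dump(d,open('w1.pkl','wb'))
for c in blobs(mask(d['image'],(0,0,90),(180,40,255)),800): rect(d,c,.073,'grey')
for c in blobs(mask(d['image'],(105,120,40),(130,255,255)),300): rect(d,c,.055,'blue')
E
```

```text
t: 2.1
tcp_pos: [0.6037, 0.0421, 0.2178]
tool_rot: [-0.101, 0.995, 0.0, -0.001]
force: [0.4, -0.2, 0.0]
finger_gap: 1.002
gripper_force: 0.0
t: 2.3
tcp_pos: [0.603, 0.0427, 0.2175]
tool_rot: [-0.1, 0.995, 0.0, -0.001]
force: [-0.4, 0.5, -0.0]
finger_gap: 0.999
gripper_force: 0.0
t 2.3 tcp [603.   42.7 217.5] tool y deg 101.5 tool z [-0.002  0.001 -1.   ] gap 0.999
grey [591.5  36.6] [272.9 510.7] axis deg -78.3 px [237. 131.]
grey [721.4  67.3] [103.9 219.8] axis deg -82.0 px [256. 299.]
grey [607.7  40. ] [81.4 29.7] axis deg 12.1 px [256. 190.]
blue [585.  106.1] [149.1  22.9] axis deg 11.8 px [328. 172.]
```

View pics/w1.png

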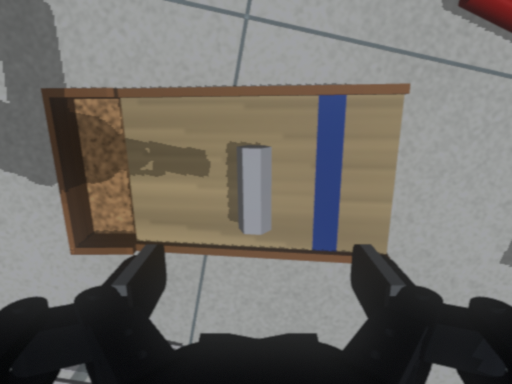

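The wrist view shows the hex bar at (256,190) with the blue band at (328,172), which agrees with the top view to within 3 mm. I tilt the tool 8° to the lane, descend and grip.

```bash
python3 -m crank '[{"dp":[0.05,-0.03,-1],"angular":[2.61,0.54,0]},{"dp":[0.05,-0.03,-1],"angular":[2.61,0.54,0]},{"dp":[0.05,-0.04,-1],"angular":[2.61,0.54,0]},{"dp":[0,0,-0.6],"angular":[0,0,0]},{"dp":[0,0,-0.6],"angular":[0,0,0]},{"dp":[0,0,-0.5],"angular":[0,0,0]},{"dp":[0,0,-0.36],"angular":[0,0,0]},{"dp":[0,0,0],"angular":[0,0,0]},{"dp":[0,0,0],"angular":[0,0,0]}]' 0
python3 -m crank '[{"dp":[0,0,0],"angular":[0,0,0]},{"dp":[0,0,0],"angular":[0,0,0]},{"dp":[0,0,0],"angular":[0,0,0]},{"dp":[0,0,0],"angular":[0,0,0]},{"dp":[0,0,0],"angular":[0,0,0]},{"dp":[0,0,0],"angular":[0,0,0]},{"dp":[0,0,0],"angular":[0,0,0]},{"dp":[0,0,0],"angular":[0,0,0]}]' 1 40
```

```text
t: 3.25
tcp_pos: [0.6078, 0.0408, 0.0668]
tool_rot: [-0.101, 0.992, 0.069, -0.007]
force: [0.7, -0.9, 0.4]
finger_gap: 1.001
gripper_force: 0.0
t: 4.05
tcp_pos: [0.6081, 0.0401, 0.0673]
tool_rot: [-0.101, 0.992, 0.069, -0.007]
force: [-0.4, -1.6, 5.5]
finger_gap: 0.354
gripper_force: 39.6
```

```bash
python3 -m crank '[{"dp":[0,0,0.3],"angular":[0,0,0]},{"dp":[0,0,0.5],"angular":[0,0,0]},{"dp":[0,0,0.8],"angular":[0,0,0]},{"dp":[0,0,0.8],"angular":[-2.61,-0.54,0]},{"dp":[0,0,0.8],"angular":[-2.61,-0.54,0]},{"dp":[0,0,0.5],"angular":[-2.61,-0.54,0]},{"dp":[0,0,0],"angular":[0,0,0]},{"dp":[0,0,0],"angular":[0,0,0]}]'
python3 - <<'E'
from h import *
d=wrist('w2.png')
E
```

```text
t: 4.85
tcp_pos: [0.6074, 0.0408, 0.1779]
tool_rot: [-0.101, 0.995, 0.0, 0.0]
force: [0.4, -0.0, -1.8]
finger_gap: 0.352
gripper_force: 40.0
t 4.85 tcp [607.4  40.8 177.9] tool y deg 101.6 tool z [ 0.     0.001 -1.   ] gap 0.352
```

View pics/w2.png

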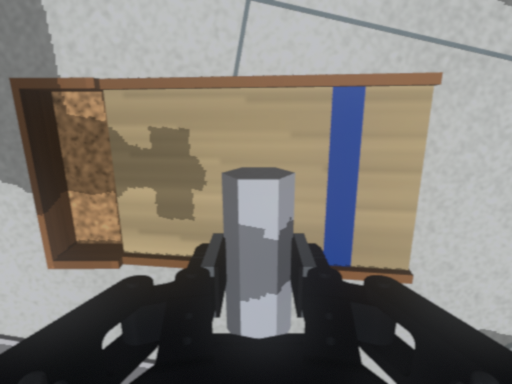

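The hex bar is held centrally at (258,250), clear of the ramp. Moving to the bin.

```bash
python3 -m crank '[{"dp":[-0.23,-0.73,0],"angular":[0,0,-1.37]},{"dp":[-0.23,-0.73,0],"angular":[0,0,-1.37]},{"dp":[-0.23,-0.73,0],"angular":[0,0,-1.37]},{"dp":[-0.23,-0.73,0],"angular":[0,0,-1.37]},{"dp":[-0.23,-0.73,0],"angular":[0,0,-1.37]},{"dp":[-0.23,-0.73,0],"angular":[0,0,-1.37]},{"dp":[-0.23,-0.73,0],"angular":[0,0,-1.37]},{"dp":[-0.23,-0.73,0],"angular":[0,0,-1.37]},{"dp":[-0.23,-0.73,0],"angular":[0,0,-1.37]},{"dp":[-0.23,-0.73,0],"angular":[0,0,-1.37]},{"dp":[-0.23,-0.73,0],"angular":[0,0,-1.37]},{"dp":[-0.23,-0.73,0],"angular":[0,0,-1.37]},{"dp":[-0.23,-0.73,0],"angular":[0,0,-1.37]},{"dp":[-0.23,-0.73,0],"angular":[0,0,-1.37]},{"dp":[-0.23,-0.73,0],"angular":[0,0,-1.37]},{"dp":[-0.23,-0.73,0],"angular":[0,0,-1.37]},{"dp":[-0.23,-0.73,0],"angular":[0,0,-1.37]},{"dp":[-0.2,-0.7,0],"angular":[0,0,-1.37]},{"dp":[0,0,0],"angular":[0,0,0]},{"dp":[0,0,0],"angular":[0,0,0]}]'
python3 - <<'E'
from h import *
d=wrist('w3.png')
for c in blobs(mask(d['image'],(105,120,40),(130,255,255)),300): rect(d,c,.045,'blue')
E
```

```text
t: 6.9
tcp_pos: [0.4834, -0.3528, 0.1762]
tool_rot: [0.115, 0.993, 0.001, -0.001]
force: [-0.4, -0.2, -1.6]
finger_gap: 0.349
gripper_force: 40.0
t 6.9 tcp [ 483.4 -352.8  176.2] tool y deg 76.8 tool z [-0.002  0.003 -1.   ] gap 0.349
blue [ 486.9 -356.1] [146.8 144.5] axis deg 77.0 px [251. 175.]
blue [ 504.  -285.8] [  3.5 138. ] axis deg -13.2 px [339. 191.]
```

View pics/w3.png

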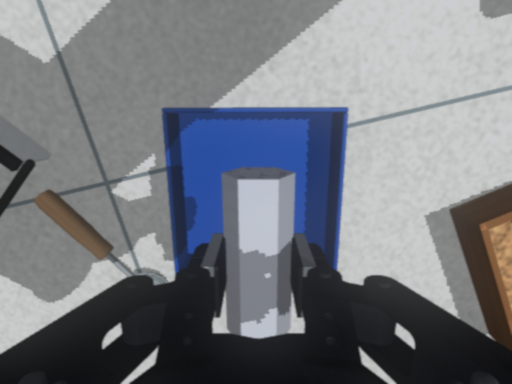

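The bar hangs over the bin and is centred (bin edges at columns 163 to 348). Lowering it.

```bash
python3 -m crank '[{"dp":[0,0,-0.8],"angular":[0,0,0]},{"dp":[0,0,-0.8],"angular":[0,0,0]},{"dp":[0,0,-0.8],"angular":[0,0,0]},{"dp":[0,0,-0.8],"angular":[0,0,0]},{"dp":[0,0,-0.7],"angular":[0,0,0]},{"dp":[0,0,-0.5],"angular":[0,0,0]},{"dp":[0,0,-0.4],"angular":[0,0,0]},{"dp":[0,0,0],"angular":[0,0,0]},{"dp":[0,0,-0.06],"angular":[0,0,0]},{"dp":[0,0,0],"angular":[0,0,0]}]'
```

```text
t: 7.95
tcp_pos: [0.4849, -0.3533, 0.0325]
tool_rot: [0.114, 0.993, -0.001, 0.001]
force: [0.2, 0.4, -1.3]
finger_gap: 0.358
gripper_force: 40.0
```

```bash
python3 -m crank '[{"dp":[0,0,-0.07],"angular":[0,0,0]},{"dp":[0,0,-0.03],"angular":[0,0,0]},{"dp":[0,0,0],"angular":[0,0,0]}]'; python3 -m crank '[{"dp":[0,0,-0.05],"angular":[0,0,0]},{"dp":[0,0,-0.03],"angular":[0,0,0]},{"dp":[0,0,0],"angular":[0,0,0]}]'
```

```text
t: 8.25
tcp_pos: [0.4844, -0.353, 0.029]
tool_rot: [0.114, 0.993, -0.0, 0.0]
force: [0.3, 0.2, -0.9]
finger_gap: 0.354
gripper_force: 40.0
t: 8.55
tcp_pos: [0.4843, -0.3529, 0.0262]
tool_rot: [0.114, 0.993, 0.0, -0.0]
force: [-1.4, 0.2, -0.4]
finger_gap: 0.358
gripper_force: 40.0
```

```bash
python3 -m crank '[{"dp":[0,0,-0.04],"angular":[0,0,0]},{"dp":[0,0,-0.02],"angular":[0,0,0]},{"dp":[0,0,0],"angular":[0,0,0]}]'; python3 -m crank '[{"dp":[0,0,0],"angular":[0,0,0]},{"dp":[0,0,0],"angular":[0,0,0]},{"dp":[0,0,0],"angular":[0,0,0]},{"dp":[0,0,0],"angular":[0,0,0]},{"dp":[0,0,0.3],"angular":[0,0,0]},{"dp":[0,0,0.8],"angular":[0,0,0]},{"dp":[0,0,1],"angular":[0,0,0]},{"dp":[0,0,1],"angular":[0,0,0]},{"dp":[0,0,1],"angular":[0,0,0]},{"dp":[0,0,1],"angular":[0,0,0]},{"dp":[0,0,0.9],"angular":[0,0,0]},{"dp":[0,0,0],"angular":[0,0,0]}]' 0.35
```

```text
t: 8.85
tcp_pos: [0.4844, -0.3529, 0.026]
tool_rot: [0.114, 0.993, -0.0, 0.0]
force: [-1.9, 1.8, 7.6]
finger_gap: 0.352
gripper_force: 40.9
t: 10.05
tcp_pos: [0.4863, -0.3547, 0.2094]
tool_rot: [0.114, 0.993, -0.003, 0.004]
force: [0.9, -0.1, 0.4]
finger_gap: 0.65
gripper_force: 0.0
```

The bar touched the bin floor and was released. Moving above the brass rod.

```bash
python3 -m crank '[{"dp":[0,1,0],"angular":[0,0,0]},{"dp":[0,1,0],"angular":[0,0,0]},{"dp":[0,1,0],"angular":[0,0,0]},{"dp":[0,1,0],"angular":[0,0,0]},{"dp":[0,1,0],"angular":[0,0,0]},{"dp":[0,1,0],"angular":[0,0,0]},{"dp":[0,1,0],"angular":[0,0,0]},{"dp":[0,1,0],"angular":[0,0,0]},{"dp":[0,1,0],"angular":[0,0,0]},{"dp":[0,1,0],"angular":[0,0,0]},{"dp":[0,1,0],"angular":[0,0,0]},{"dp":[0,1,0],"angular":[0,0,0]},{"dp":[0,1,0],"angular":[0,0,0]},{"dp":[0,1,0],"angular":[0,0,0]},{"dp":[0,1,0],"angular":[0,0,0]},{"dp":[0,1,0],"angular":[0,0,0]},{"dp":[0,1,0],"angular":[0,0,0]},{"dp":[0,1,0],"angular":[0,0,0]},{"dp":[0,1,0],"angular":[0,0,0]},{"dp":[0,1,0],"angular":[0,0,0]}]' 0
python3 -m crank '[{"dp":[-0.1,0.9,0],"angular":[0,0,0]},{"dp":[-0.1,0.9,0],"angular":[0,0,0]},{"dp":[0,0.8,0],"angular":[0,0,0]},{"dp":[0,0.6,0],"angular":[0,0,0]},{"dp":[0,0.2,0],"angular":[0,0,0]},{"dp":[0,0,0],"angular":[0,0,0]},{"dp":[0,0,0],"angular":[0,0,0]}]'
python3 - <<'E'
from h import *
from station import vision
d=wrist('w4.png')
for c in blobs(mask(d['image'],(12,90,50),(32,255,255)),300): rect(d,c,.014,'yel')
t=vision.snapshot('top')
cv2.imwrite('pics/both.png',np.vstack([d['image'][100:384],t['image'][100:384]])[:, :])
E
```

```text
t: 12.05
tcp_pos: [0.4836, 0.2482, 0.2038]
tool_rot: [0.114, 0.993, -0.0, -0.001]
force: [0.3, 0.2, 0.0]
finger_gap: 1.002
gripper_force: 0.0
t: 12.75
tcp_pos: [0.4782, 0.3482, 0.2042]
tool_rot: [0.114, 0.993, -0.001, -0.0]
force: [0.2, 0.4, 0.0]
finger_gap: 0.998
gripper_force: 0.0
t 12.75 tcp [478.2 348.2 204.2] tool y deg 76.9 tool z [-0.001 -0.001 -1.   ] gap 0.998
yel [483.8 346.6] [24.7 83.2] axis deg -13.5 px [258. 180.]
yel [519.9  67.4] [10.6 70.6] axis deg -79.3 px [ 24. 267.]
```

View pics/both.png

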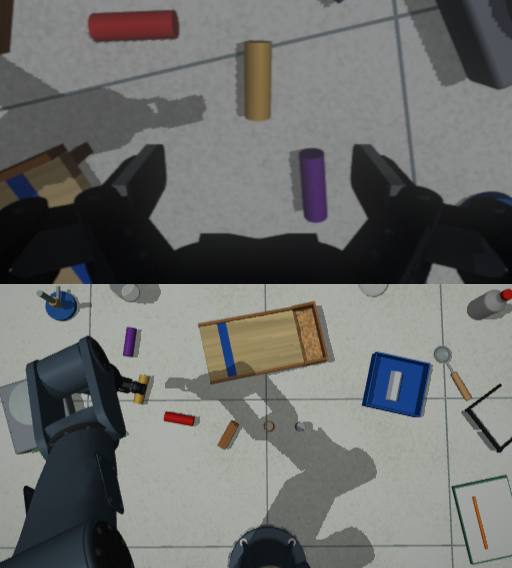

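The wrist view shows the brass rod at (258,180), and the top view shows the hex bar lying in the bin. Descending on the rod.

```bash
python3 -m crank '[{"dp":[0.13,-0.03,-0.9],"angular":[0,0,0]},{"dp":[0,0,-1],"angular":[0,0,0]},{"dp":[0,0,-1],"angular":[0,0,0]},{"dp":[0,0,-1],"angular":[0,0,0]},{"dp":[0,0,-0.9],"angular":[0,0,0]},{"dp":[0,0,-0.7],"angular":[0,0,0]},{"dp":[0,0,-0.4],"angular":[0,0,0]},{"dp":[0,0,-0.15],"angular":[0,0,0]},{"dp":[0,0,0],"angular":[0,0,0]},{"dp":[0,0,0],"angular":[0,0,0]}]' 0
python3 -m crank '[{"dp":[0,0,0],"angular":[0,0,0]},{"dp":[0,0,0],"angular":[0,0,0]},{"dp":[0,0,0],"angular":[0,0,0]},{"dp":[0,0,0],"angular":[0,0,0]},{"dp":[0,0,0],"angular":[0,0,0]},{"dp":[0,0,0],"angular":[0,0,0]},{"dp":[0,0,0],"angular":[0,0,0]},{"dp":[0,0,0],"angular":[0,0,0]}]' 1 50
```

```text
t: 13.85
tcp_pos: [0.483, 0.3484, 0.024]
tool_rot: [0.114, 0.993, 0.0, 0.001]
force: [-0.2, 0.1, 0.6]
finger_gap: 1.002
gripper_force: 0.0
t: 14.65
tcp_pos: [0.4823, 0.3481, 0.0235]
tool_rot: [0.114, 0.994, -0.0, 0.0]
force: [-0.9, -1.8, 5.8]
finger_gap: 0.306
gripper_force: 49.1
```

```bash
python3 -m crank '[{"dp":[0,0,0.3],"angular":[0,0,0]},{"dp":[0,0,0.7],"angular":[0,0,0]},{"dp":[0,0,1],"angular":[0,0,0]},{"dp":[0,0,1],"angular":[0,0,0]},{"dp":[0,0,1],"angular":[0,0,0]},{"dp":[0,0,1],"angular":[0,0,0]},{"dp":[0,0,0.2],"angular":[0,0,0]},{"dp":[0.34,-0.8,0],"angular":[0,0,2.49]},{"dp":[0.34,-0.8,0],"angular":[0,0,2.49]},{"dp":[0.34,-0.8,0],"angular":[0,0,2.49]},{"dp":[0.34,-0.8,0],"angular":[0,0,2.49]},{"dp":[0.34,-0.8,0],"angular":[0,0,2.49]},{"dp":[0.34,-0.8,0],"angular":[0,0,2.49]},{"dp":[0.34,-0.8,0],"angular":[0,0,2.49]},{"dp":[0.34,-0.8,0],"angular":[0,0,2.49]},{"dp":[0.34,-0.8,0],"angular":[0,0,2.49]},{"dp":[0.34,-0.8,0],"angular":[0,0,2.49]},{"dp":[0,0,0],"angular":[0,0,0]},{"dp":[0,0,0],"angular":[0,0,0]}]'
python3 - <<'E'
from h import *
d=wrist('w5.png')
for c in blobs(mask(d['image'],(12,130,50),(32,255,255)),300): print(c[:,0].min(0),c[:,0].max(0)); 
for c in blobs(mask(d['image'],(105,120,40),(130,255,255)),300): rect(d,c,.055,'blue')
E
```

```text
t: 16.55
tcp_pos: [0.5833, 0.1077, 0.1773]
tool_rot: [-0.102, 0.995, 0.0, -0.002]
force: [0.6, -0.1, -5.3]
finger_gap: 0.308
gripper_force: 50.1
t 16.55 tcp [583.3 107.7 177.3] tool y deg 101.7 tool z [-0.004  0.001 -1.   ] gap 0.308
[229 173] [288 338]
blue [535.9  95.9] [47.8 22.3] axis deg 11.7 px [256. 133.]
```

View pics/w5.png

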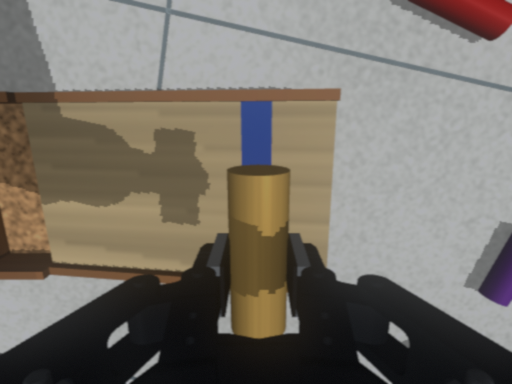

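The rod is held level along ramp x over the blue band (band at column 256, rod at columns 229 to 288). Tilting 8° and lowering.

```bash
python3 -m crank '[{"dp":[0,-0.07,-0.6],"angular":[2.61,0.54,0]},{"dp":[0,0,-0.8],"angular":[2.61,0.54,0]},{"dp":[0,0,-0.8],"angular":[2.61,0.54,0]},{"dp":[0,0,-0.5],"angular":[0,0,0]},{"dp":[0,0,-0.3],"angular":[0,0,0]},{"dp":[0,0,-0.15],"angular":[0,0,0]},{"dp":[0,0,0],"angular":[0,0,0]},{"dp":[0,0,0],"angular":[0,0,0]}]'
python3 -m crank '[{"dp":[0,0,-0.04],"angular":[0,0,0]},{"dp":[0,0,-0.04],"angular":[0,0,0]},{"dp":[0,0,0],"angular":[0,0,0]}]'
```

```text
t: 17.4
tcp_pos: [0.5848, 0.1066, 0.0853]
tool_rot: [-0.103, 0.992, 0.069, -0.006]
force: [-0.5, -0.1, -4.1]
finger_gap: 0.309
gripper_force: 50.1
t: 17.7
tcp_pos: [0.5844, 0.1061, 0.0824]
tool_rot: [-0.103, 0.992, 0.069, -0.007]
force: [-1.2, -0.4, -3.7]
finger_gap: 0.31
gripper_force: 50.1
```

```bash
python3 -m crank '[{"dp":[0,0,-0.04],"angular":[0,0,0]},{"dp":[0,0,-0.03],"angular":[0,0,0]},{"dp":[0,0,0],"angular":[0,0,0]}]'
python3 -m crank '[{"dp":[0,0,-0.03],"angular":[0,0,0]},{"dp":[0,0,-0.02],"angular":[0,0,0]},{"dp":[0,0,0],"angular":[0,0,0]}]'
```

```text
t: 18.0
tcp_pos: [0.5842, 0.1061, 0.0798]
tool_rot: [-0.103, 0.992, 0.069, -0.007]
force: [0.0, 0.3, -3.8]
finger_gap: 0.304
gripper_force: 50.1
t: 18.3
tcp_pos: [0.5843, 0.1061, 0.0787]
tool_rot: [-0.103, 0.992, 0.069, -0.007]
force: [-0.4, -0.4, -2.9]
finger_gap: 0.307
gripper_force: 50.5
```

```bash
python3 -m crank '[{"dp":[0,0,-0.03],"angular":[0,0,0]},{"dp":[0,0,0],"angular":[0,0,0]},{"dp":[0,0,0],"angular":[0,0,0]}]'
```

```text
t: 18.6
tcp_pos: [0.5844, 0.1061, 0.0786]
tool_rot: [-0.103, 0.992, 0.069, -0.007]
force: [-3.0, -1.4, 5.8]
finger_gap: 0.308
gripper_force: 51.3
```

Contact is felt with the rod on the band. Releasing and lifting away.

```bash
python3 -m crank '[{"dp":[0,0,0],"angular":[0,0,0]},{"dp":[0,0,0],"angular":[0,0,0]},{"dp":[0,0,0.5],"angular":[0,0,0]},{"dp":[0,0,1],"angular":[0,0,0]},{"dp":[0,0,1],"angular":[0,0,0]},{"dp":[0,0,1],"angular":[0,0,0]},{"dp":[0,0,1],"angular":[0,0,0]},{"dp":[0,0,0.5],"angular":[0,0,0]},{"dp":[0,0,0],"angular":[0,0,0]},{"dp":[0,0,0],"angular":[0,0,0]},{"dp":[0,0,0],"angular":[0,0,0]},{"dp":[0,0,0],"angular":[0,0,0]},{"dp":[0,0,0],"angular":[0,0,0]},{"dp":[0,0,0],"angular":[0,0,0]},{"dp":[0,0,0],"angular":[0,0,0]},{"dp":[0,0,0],"angular":[0,0,0]}]' 0
python3 - <<'E'
from h import *
from station import vision
d=wrist()
cv2.imwrite('pics/end.png',np.hstack([vision.snapshot('side')['image'][100:384,150:450],d['image'][:284]]))
E
```

```text
t: 20.2
tcp_pos: [0.5843, 0.1061, 0.2274]
tool_rot: [-0.103, 0.992, 0.069, -0.007]
force: [0.9, -1.1, -0.3]
finger_gap: 1.002
gripper_force: 0.0
t 20.2 tcp [584.3 106.1 227.4] tool y deg 101.8 tool z [-0.028  0.136 -0.99 ] gap 1.002
```

View pics/end.png

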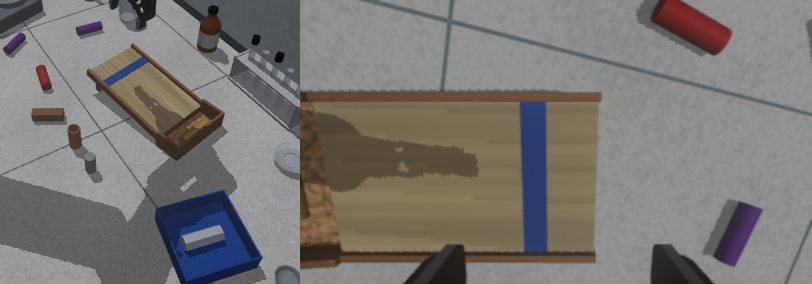

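The lane is empty and the hex bar is in the bin (203,238 in the left half). The brass edge shows in the trough near (190,128). I'll let it settle and confirm.

```bash
for i in 1 2; do python3 -m crank '[{"dp":[0,0,0],"angular":[0,0,0]},{"dp":[0,0,0],"angular":[0,0,0]},{"dp":[0,0,0],"angular":[0,0,0]},{"dp":[0,0,0],"angular":[0,0,0]},{"dp":[0,0,0],"angular":[0,0,0]},{"dp":[0,0,0],"angular":[0,0,0]},{"dp":[0,0,0],"angular":[0,0,0]},{"dp":[0,0,0],"angular":[0,0,0]}]' | head -1
python3 - <<'E'
from h import *
from station import vision
d=vision.snapshot('top'); cv2.imwrite('pics/endt.png',cv2.resize(d['image'][100:240,190:440],None,fx=3,fy=3))
m=mask(d['image'],(18,140,60),(32,255,255)); m[:, :280]=0; m[:,340:]=0
for c in blobs(m,40): rect(d,c,.019,'yel')
E
done
```

```text
t: 21.1
yel [ 631.  -133.5] [85.  28.7] axis deg 11.6 px [313. 149.]
t: 21.95
yel [ 631.  -133.6] [85.  28.8] axis deg 11.4 px [313. 149.]
```

View pics/endt.png

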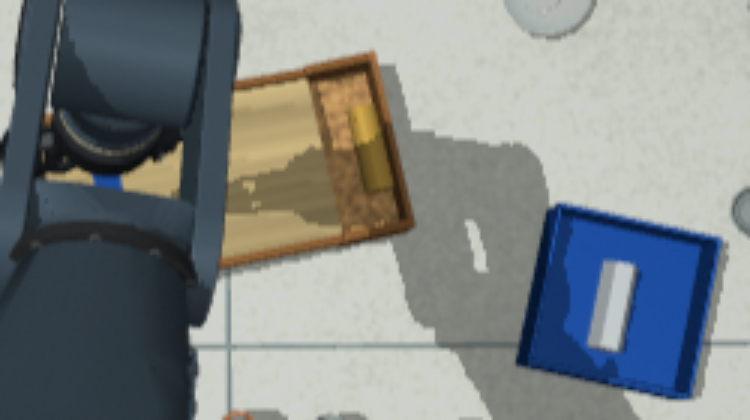

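The rod is at rest in the trough (370,147) and the hex bar is in the bin (612,305).

```bash
python3 -c "from station import order; print(order.sign_off())"
```

```text
the job is handed in; nothing more can be done
None
```

The aluminium hex bar is in the blue bin, the brass rod rolled down from the blue band and came to rest in the catch trough, and I handed the job in at about 22 s.

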